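Weigh out a batch of turtle eggs

ROBOT

A 6-joint arm with a two-finger parallel gripper is mounted at the origin on the work surface. World frame = base frame: x ahead of the robot, y to its left, z up, the work surface at z = 0. Lengths are in m, angles in rad, forces in N, time in s.
With the tool pointing down it reaches from about 0.25 to 0.8 m from the base axis. Payload 3.9 kg.
Tool frame: the origin (TCP) lies at the very end of the fingers, on their centre line; the grasp point (between the pads) lies 19 mm behind it; z points along the fingers, y is the line along which they close (so a half turn about z gives the same grasp; the last joint's range is limited). The gripper opens to 85 mm and grips with 20 to 120 N. Pads are 22 mm wide; open, the fingers measure 114 mm over their backs; the gripper's body (76 mm by 85 mm) begins 54 mm behind the grasp point. The pads swing forward as they close: fully open they stand 13 mm farther back than shut.
Start: joints at [-1.149, 0.26, -0.138, 1.173, 0, 1.571], TCP at [0.215, -0.479, 0.204] pointing down, gripper open.
Joint ranges: [-2.78, 2.78], [-0.83, 1.72], [-1.28, 1.37], [-1.9, 2.12], [-1.57, 1.48], [-3.14, 3.14]. Speed limits (rad/s): [2.57, 2.57, 3.14, 3.14, 3.14, 3.14].

INTERFACE

Orientations are given as a unit quaternion [w, x, y, z].
In Python, from workcell import bot gives the robot as it stands.
- The arm moves only by the tool move_arm, never from a script. Its argument "commands" is a list of rows, each a list of 7 numbers: the turn, a rotation vector about the tool's x, y, z in degrees, then the shift along the tool's x, y, z in mm, then the opening, from 0 (shut) to 1 (fully open). A call has exactly 5 rows; each row is the pose to reach, as a shift and turn from the pose commanded when the call began, along the tool's axes at that moment; what a row does not reach only later rows make up. A row lasts 1/12 s, in which the tool goes at most 41.7 mm and 7.16 degrees, less where a joint would pass 70% of its speed; a pose out of reach is approached as far as the arm can. A call with a gripper value outside its range is refused whole. The fingers move at their own pace and stop on an object; "force" is the grip in N (left out, the last holds). Time passes only in rows, so rows that repeat a pose let the fingers close, or fill a call up. It gives the time, the measured TCP pose, the force, the opening and the grip force at its end, in the units of the state.
- bot.sense(): the state, without advancing time (a new reading comes with each control period).
- bot.grab_frame(name): name is "scene" or "top"; returns (picture, depth): 420x560x3 uint8, red, green, blue; 420x560 float32, m along the optical axis (not along the pixel's ray), 0 where there is no reading.
- bot.camera_params(name): a dict with "mtx" (3x3 intrinsics, pixels), "camera_from_world" (4x4, takes a point from world to camera coordinates). Camera axes: x right, y down, z forward; pixel columns grow to the right and rows downward; lengths in m; the calibration is good to about 2 mm. A picture is of the moment at which its call begins. camera_params takes no time and is no camera call.
- bot.hand_in(): hands the job in; it is judged then, once.
The state is a dict: "t": time; "joint_pos": joint angles; "joint_vel": joint speeds; "joint_torque": joint torques, N m; "position": TCP position; "eef_rot": TCP orientation; "wrist_force": force on the tool from outside, world axes, zero at the start; "wrist_torque": the same for the moment, N m; "grip_width": finger opening in m; "grasp_force": force on a finger pad.
Only numpy, scipy, OpenCV 4.12 (cv2) and the standard library are available. Lean on these libraries where they do the work, as an engineer would, in place of code of your own. Each camera call takes 0.05 s, during which the arm holds its last target. There are 200 camera calls.

TASK

Move turtle eggs from the open egg box onto the scale's tray one at a time, setting each down gently, until the needle comes to rest between the two arms of the steel target fork on the dial. Then fully shut the lid of the egg box over the eggs that are left, and leave everything else on the bench as it is.

Things in the scene. Friction and masses are not known exactly. Their poses are not given: they have to be found in the camera images.
- needle (a joint): Scale needle on the round, upward-facing dial (about 120 mm across) at the far end of the scale. Angle in rad, clockwise seen from above; 0 with the tray empty, proportional to the load: one egg adds about 0.34 to 0.48 rad (eggs differ). Settles within about 1 s. Same zero and sense as joint fork.
- fork (a joint): Target fork on the same dial: two short dark steel radial arms, 28 mm long, joined by an arc at the dial's rim and open towards its centre. Its value (rad) is the direction of its middle; the two arms lie 0.26 rad either side of it. Preset before the start, not to be moved.
- needle_tip (a point): Tip of the thin black needle, 50 mm from the dial's centre; x axis points outward along the needle.
- fork_mid (a point): Middle of the target fork's arc, 61 mm from the dial's centre; x axis points outward from the dial's centre.
- pan: Steel scale tray, empty at the start, 150 mm (its x) by 140 mm (its y), origin at the centre of its upper face, about 68 mm above the table; it sinks about 2 mm per egg, 13 mm at most. Rims 7 mm high along its two y sides. It bears three egg cradles (see point cradle_mid). The dial lies beyond its +x side, lower than the tray.
- cradle_mid (a point): Fixed to the tray at its middle, 21.7 mm above its face, axes as the tray: the height of the centre of an egg lying in a cradle. Cradles at x = -50, 0, +50 mm from here: each a pair of grey rails along y, 12 mm high, 4 mm thick, 18 mm between rail centres, 118 mm long, taking two eggs lying along y, e.g. at y = -28 and +28 mm.
- eggbox: Clear plastic egg box, fixed, 180 mm (its x) by 220 mm (its y), 50 mm high, walls 4 mm, origin at the centre of its underside; the lid's hinge is on its +x side, facing the robot's right. Three cradles like the tray's, at y = -50, 0, +50 mm, rails along x centred at x = -12 mm, hold six eggs lying along x, two to a cradle, about 56 mm apart, centres 25.7 mm above the origin.
- lid (a joint): Hinged clear lid of the egg box, angle in rad: 0 = fully shut on the rim, 1.57 = upright, more = leaning outward. Stiff hinge: it stays where it is left, about 1 to 2 N at its free edge moves it. Stops at 0 and 1.95.
- lid_hinge (a point): Centre of the lid's hinge line, on the hinge-side rim of the box, 50 mm above the table; y axis along the hinge, x axis pointing out of the box, as for body eggbox.
- lid_tab (a point): Centre of the tab (60 mm wide, 18 mm deep) at the middle of the lid's free edge, 190 mm from the hinge line and 2 mm above the lid's underside; the tab ends 199 mm from the hinge. The lid plate is 226 mm wide and 4 mm thick. x axis points along the lid towards the hinge, z axis out of its upper (outer) face.
- egg1_center (a point): Centre of an off-white turtle egg, round-ended, 40 mm long (along its x axis), 24 mm thick, about 15 g, with a small dark stroke on top. At the start it lies in the egg box.
- egg2_center (a point): Centre of an off-white turtle egg, round-ended, 40 mm long (along its x axis), 24 mm thick, about 15 g, with a small dark stroke on top. At the start it lies in the egg box.
- egg3_center (a point): Centre of an off-white turtle egg, round-ended, 40 mm long (along its x axis), 24 mm thick, about 15 g, with a small dark stroke on top. At the start it lies in the egg box.
- egg4_center (a point): Centre of an off-white turtle egg, round-ended, 40 mm long (along its x axis), 24 mm thick, about 15 g, with a small dark stroke on top. At the start it lies in the egg box.
- egg5_center (a point): Centre of an off-white turtle egg, round-ended, 40 mm long (along its x axis), 24 mm thick, about 15 g, with a small dark stroke on top. At the start it lies in the egg box.
- egg6_center (a point): Centre of an off-white turtle egg, round-ended, 40 mm long (along its x axis), 24 mm thick, about 15 g, with a small dark stroke on top. At the start it lies in the egg box.
- brush: Brush lying between box and scale, bystander, about 150 mm long.
- bowl: Shallow red plastic bowl, bystander, 130 mm across.
- mug: White mug, bystander.
- spray: White bottle, bystander, 170 mm high.
- jar: Small glass jar with metal cap, bystander.
- torch: Black candling torch standing on its head, bystander, 100 mm high.
- spoon: Spoon, bystander, about 160 mm long.
There are look-alikes about, which are no part of the job. What is shaped like the part that bears egg3_center but brown or orange is not meant. What is shaped like the part that bears egg5_center but brown or pink is not meant.

How it is judged:
On the way, in this order (a step that is already met when the one before it is completed fails the run):
1. one egg alone has been set on the tray: the needle stands at about one egg's weight with the gripper off the tray (value of joint needle between 0.27 and 0.56 rad and contact force between each of pan, egg1, egg2, egg3, egg4, egg5, egg6 and the fingers below 0.02 N and ((x of egg1_center in the frame of pan between -0.078 and 0.078 m and y of egg1_center in the frame of pan between -0.072 and 0.072 m and z of egg1_center in the frame of pan between 0 and 0.045 m) or (x of egg2_center in the frame of pan between -0.078 and 0.078 m and y of egg2_center in the frame of pan between -0.072 and 0.072 m and z of egg2_center in the frame of pan between 0 and 0.045 m) or (x of egg3_center in the frame of pan between -0.078 and 0.078 m and y of egg3_center in the frame of pan between -0.072 and 0.072 m and z of egg3_center in the frame of pan between 0 and 0.045 m) or (x of egg4_center in the frame of pan between -0.078 and 0.078 m and y of egg4_center in the frame of pan between -0.072 and 0.072 m and z of egg4_center in the frame of pan between 0 and 0.045 m) or (x of egg5_center in the frame of pan between -0.078 and 0.078 m and y of egg5_center in the frame of pan between -0.072 and 0.072 m and z of egg5_center in the frame of pan between 0 and 0.045 m) or (x of egg6_center in the frame of pan between -0.078 and 0.078 m and y of egg6_center in the frame of pan between -0.072 and 0.072 m and z of egg6_center in the frame of pan between 0 and 0.045 m))), for 0.2 s.
2. the needle rests between the fork's arms with the gripper off the tray and eggs, the lid still open (angle between the x axis of needle_tip and the x axis of fork_mid, either way round below 0.28 rad and contact force between each of pan, egg1, egg2, egg3, egg4, egg5, egg6 and the fingers below 0.02 N and value of joint lid above 0.5 rad), for 0.4 s.
At the end, for the whole second after the job is handed in: The needle rests between the fork's arms (within 0.28 rad of the fork's middle), every egg lies at rest either on the tray or in the egg box, and the box's lid is shut to within 0.06 rad (angle between the x axis of needle_tip and the x axis of fork_mid, either way round below 0.28 rad and value of joint lid below 0.06 rad and velocity of joint needle between -0.1 and 0.1 rad/s and linear speed of each of egg1, egg2, egg3, egg4, egg5, egg6 below 0.03 m/s and ((x of egg1_center in the frame of pan between -0.078 and 0.078 m and y of egg1_center in the frame of pan between -0.072 and 0.072 m and z of egg1_center in the frame of pan between 0 and 0.045 m) or (x of egg1_center in the frame of eggbox between -0.09 and 0.09 m and y of egg1_center in the frame of eggbox between -0.11 and 0.11 m and z of egg1_center in the frame of eggbox between 0 and 0.05 m)) and ((x of egg2_center in the frame of pan between -0.078 and 0.078 m and y of egg2_center in the frame of pan between -0.072 and 0.072 m and z of egg2_center in the frame of pan between 0 and 0.045 m) or (x of egg2_center in the frame of eggbox between -0.09 and 0.09 m and y of egg2_center in the frame of eggbox between -0.11 and 0.11 m and z of egg2_center in the frame of eggbox between 0 and 0.05 m)) and ((x of egg3_center in the frame of pan between -0.078 and 0.078 m and y of egg3_center in the frame of pan between -0.072 and 0.072 m and z of egg3_center in the frame of pan between 0 and 0.045 m) or (x of egg3_center in the frame of eggbox between -0.09 and 0.09 m and y of egg3_center in the frame of eggbox between -0.11 and 0.11 m and z of egg3_center in the frame of eggbox between 0 and 0.05 m)) and ((x of egg4_center in the frame of pan between -0.078 and 0.078 m and y of egg4_center in the frame of pan between -0.072 and 0.072 m and z of egg4_center in the frame of pan between 0 and 0.045 m) or (x of egg4_center in the frame of eggbox between -0.09 and 0.09 m and y of egg4_center in the frame of eggbox between -0.11 and 0.11 m and z of egg4_center in the frame of eggbox between 0 and 0.05 m)) and ((x of egg5_center in the frame of pan between -0.078 and 0.078 m and y of egg5_center in the frame of pan between -0.072 and 0.072 m and z of egg5_center in the frame of pan between 0 and 0.045 m) or (x of egg5_center in the frame of eggbox between -0.09 and 0.09 m and y of egg5_center in the frame of eggbox between -0.11 and 0.11 m and z of egg5_center in the frame of eggbox between 0 and 0.05 m)) and ((x of egg6_center in the frame of pan between -0.078 and 0.078 m and y of egg6_center in the frame of pan between -0.072 and 0.072 m and z of egg6_center in the frame of pan between 0 and 0.045 m) or (x of egg6_center in the frame of eggbox between -0.09 and 0.09 m and y of egg6_center in the frame of eggbox between -0.11 and 0.11 m and z of egg6_center in the frame of eggbox between 0 and 0.05 m))); the robot touches nothing.
It fails at once if an egg is dropped or flung (moves faster than 0.9 m/s, a fall of about 4 cm, while out of the fingers) ((linear speed of egg1 above 0.9 m/s and contact force between egg1 and the fingers below 0.02 N) or (linear speed of egg2 above 0.9 m/s and contact force between egg2 and the fingers below 0.02 N) or (linear speed of egg3 above 0.9 m/s and contact force between egg3 and the fingers below 0.02 N) or (linear speed of egg4 above 0.9 m/s and contact force between egg4 and the fingers below 0.02 N) or (linear speed of egg5 above 0.9 m/s and contact force between egg5 and the fingers below 0.02 N) or (linear speed of egg6 above 0.9 m/s and contact force between egg6 and the fingers below 0.02 N)).
It fails at once if the target fork is moved (by more than 4 mm at its arc) (distance of fork_mid from where it was at the start of the episode above 0.004 m).
It fails at once if a bystander is pushed or carried off by more than 30 mm (distance of any of brush, bowl, mug, spray, jar, torch, spoon from where it was at the start of the episode above 0.03 m).
It also fails if it takes over 72 s, if anything falls off the work surface, if the arm or the gripper's body presses on something with over 40 N, if the wrist force passes 120 N, or if a joint passes its speed limit or range.

## Working session

There is one attempt and no reset: what is moved stays moved. The work goes in short steps, Python scripts to look and compute and a tool call to move; the robot and the scene stay as the last step left them, time stands still between calls to the robot, and variables do not carry over. Pictures are saved under pics/ and viewed, at most 10 in all, crops included, and the job is handed in when it is done.

Besides the shell and the picture viewer there is one more tool, called after "Request:" by a JSON object that holds its "api" and its "payload". move_arm: Moves the arm, as the interface text tells. Its arguments: {"type":"object","properties":{"commands":{"type":"array"},"force":{"type":"number"}},"required":["commands"]}

```bash
mkdir -p pics; cat > h.py <<'E'
import numpy as np, cv2
from workcell import bot
def cam(n): 
    p=bot.camera_params(n); return np.array(p["mtx"]),np.array(p["camera_from_world"])
def ray(n,uv,z):
    K,T=cam(n);R=T[:3,:3];c=-R.T@T[:3,3];d=R.T@np.linalg.inv(K)@np.array([uv[0],uv[1],1.])
    return c+d*(z-c[2])/d[2]
def proj(n,p):
    K,T=cam(n);q=T[:3,:3]@np.array(p)+T[:3,3];q=K@q;return q[:2]/q[2]
def cloud(n,dep):
    K,T=cam(n);v,u=np.mgrid[:dep.shape[0],:dep.shape[1]]
    P=np.stack([(u-K[0,2])/K[0,0]*dep,(v-K[1,2])/K[1,1]*dep,dep],-1)
    return (P-T[:3,3])@T[:3,:3]
E
python3 - <<'E'
from h import *
for n in("top","scene"):
    im,d=bot.grab_frame(n);np.savez("f_"+n,im=im,d=d);cv2.imwrite(f"pics/{n}0.png",im[:,:,::-1])
    K,T=cam(n);print(n,K[0,0],-T[:3,:3].T@T[:3,3],ray(n,(280,210),0),ray(n,(0,0),0),ray(n,(559,419),0))
print(bot.sense())
E
```

```text
top 478.341488811075 [0.31899254 0.09451591 1.33170095] [0.54864331 0.0948787  0.        ] [1.17325856e+00 9.56725829e-01 2.22044605e-16] [ 0.00434449 -0.6570592   0.        ]
scene 505.7682466935158 [1.33142715 0.14273087 0.82083954] [0.43345591 0.09195704 0.        ] [-7.76860353e-01 -1.19505679e+00 -1.11022302e-16] [0.90805523 0.59724594 0.        ]
{'t': 0.1, 'joint_pos': array([-1.14901181e+00,  2.60617055e-01, -1.39243847e-01,  1.17270084e+00,
       -1.13383757e-05,  1.57081547e+00]), 'joint_vel': array([ 4.64870578e-04, -2.76293917e-03,  3.84121153e-03,  1.92367430e-04,
       -1.12418122e-06, -6.26114200e-04]), 'joint_torque': array([-7.86166474e-04, -4.06508195e+01,  2.54527849e+01,  1.01164376e-02,
       -1.87994915e-04, -1.18089798e-05]), 'position': array([ 0.21465427, -0.47838553,  0.20294742]), 'eef_rot': array([-8.61963179e-04,  9.77846147e-01,  2.09323038e-01, -1.90331400e-04]), 'wrist_force': array([ 0.389452  , -0.53060097, -0.21467908]), 'wrist_torque': array([0.00334447, 0.00495714, 0.02691473]), 'grasp_force': 0.0, 'grip_width': 0.08537728814200914}
```

View pics/top0.png

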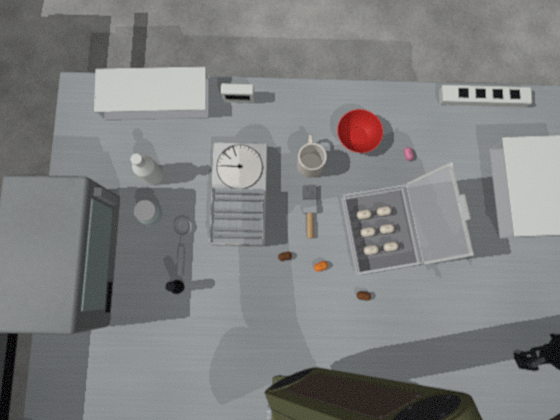

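View pics/scene0.png

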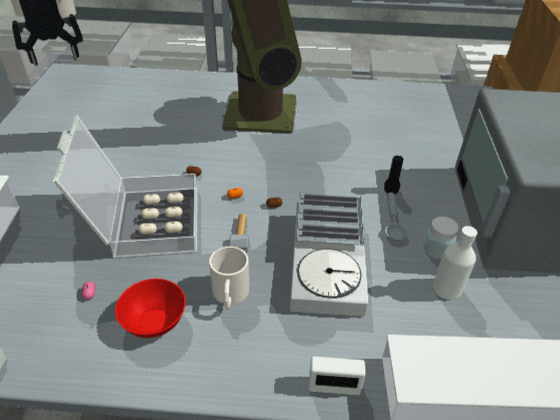

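The top view shows the open box with six off-white eggs near (364,214), (384,211), (368,232), (387,229), (372,249) and (391,246), and its lid leans to the right. The tray is around (238,217) and the dial around (240,166).

Things that could be taken for an egg are brown at (285,256) and (363,295), orange at (320,266) and pink at (410,154). By the description I choose the six off-white ones inside the box. Next I measure and crop close.

```bash
python3 - <<'E'
from h import *
out=[]
E={}
for n in("top","scene"):
    f=np.load(f"f_{n}.npz");im,d=f["im"],f["d"]
    hsv=cv2.cvtColor(im,cv2.COLOR_RGB2HSV)
    i16=im.astype(int)
    m=((i16[...,0]-i16[...,2]>12)&(i16.min(-1)>95)&(i16[...,0]-i16[...,2]<90)).astype(np.uint8)
    roi=np.zeros_like(m)
    if n=="top": roi[195:265,350:405]=1
    else: roi[185:245,120:195]=1
    N,L,S,C=cv2.connectedComponentsWithStats(m*roi)
    print(n)
    for k in range(1,N):
        if S[k,4]>20:
            p=ray(n,C[k],.0257);ys,xs=np.where(L==k);Q=np.array([ray(n,(x,y),.0257)[:2] for x,y in zip(xs,ys)])
            _,_,vt=np.linalg.svd(Q-Q.mean(0)); a=np.degrees(np.arctan2(vt[0,1],vt[0,0]))
            print(S[k,4],C[k].round(1),p.round(4),"ax",a.round(1))
f=np.load("f_top.npz");im,d=f["im"],f["d"];P=cloud("top",d)
for uv in [(238,217),(240,190),(217,240),(225,186),(378,260),(350,230),(415,210),(440,180),(455,240)]:
    print(uv,P[uv[1],uv[0]].round(4))
# brightest tray boundary
def up(im,r): y0,y1,x0,x1,s=r; return cv2.resize(im[y0:y1,x0:x1,::-1],None,fx=s,fy=s,interpolation=cv2.INTER_CUBIC)
A=up(im,(135,255,200,280,5)); B=up(im,(155,275,335,415,5))
cv2.imwrite("pics/crop1.png",np.hstack([A,B]))
s=np.load("f_scene.npz")["im"];cv2.imwrite("pics/crop2.png",up(s,(185,320,285,375,4)))
E
```

```text
top
112 [383.5 210.6] [ 0.5494 -0.1927  0.0257] ax 101.6
112 [363.4 214. ] [ 0.5384 -0.1366  0.0257] ax -82.8
111 [386.3 228.5] [ 0.4994 -0.1998  0.0257] ax 100.3
112 [367.3 231.7] [ 0.4893 -0.147   0.0257] ax -79.7
116 [390.2 246.1] [ 0.4508 -0.2099  0.0257] ax -81.9
114 [370.6 249.6] [ 0.4401 -0.1556  0.0257] ax 102.0
scene
140 [174.9 197. ] [ 0.4394 -0.1595  0.0257] ax 80.8
141 [151.2 198.4] [ 0.4499 -0.2142  0.0257] ax 79.8
151 [173.5 211. ] [ 0.4885 -0.1517  0.0257] ax 89.8
154 [149.9 212.6] [ 0.499  -0.2043  0.0257] ax 71.5
167 [173.4 226.1] [ 0.5377 -0.1406  0.0257] ax 79.5
164 [147.3 227.7] [ 0.5481 -0.197   0.0257] ax 80.5
(238, 217) [0.515  0.2063 0.0702]
(240, 190) [0.5882 0.2036 0.0723]
(217, 240) [0.4528 0.2602 0.0641]
(225, 186) [0.6038 0.2473 0.0467]
(378, 260) [ 0.4135 -0.1798  0.0061]
(350, 230) [ 0.4897 -0.0959  0.049 ]
(415, 210) [ 0.5467 -0.2704  0.0614]
(440, 180) [ 0.6035 -0.3018  0.1764]
(455, 240) [ 0.4532 -0.3304  0.1845]
```

View pics/crop1.png

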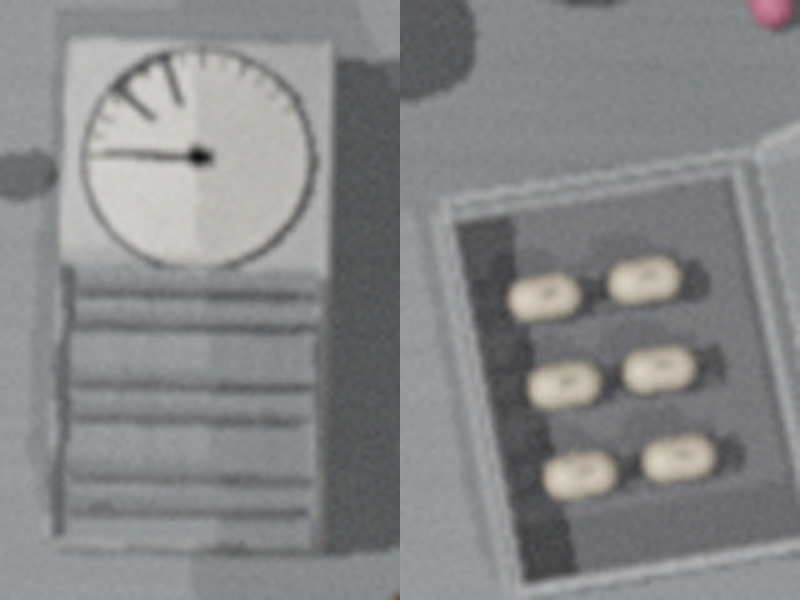

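The crop shows six clean eggs, with none of the coloured look-alikes among them. The needle points left at zero, and the fork arms are at crop pixels (120,90) and (168,58), roughly 0.70 and 1.26 rad, so the middle is about 0.98. Next I need the tray rails, the fork angle and the lid.

```bash
python3 - <<'E'
from h import *
f=np.load("f_top.npz");im,d=f["im"],f["d"];g=cv2.cvtColor(im,cv2.COLOR_RGB2GRAY).astype(float)
guess=[(194,200.4),(212,219),(231,237.6)]
W=[]
for a,b in guess:
  for r0 in(a,b):
    pts=[]
    for u in range(219,260):
        c0=r0+(u-239)*0.02; v=np.arange(int(c0)-2,int(c0)+4); w=np.clip(g[v,u].max()-g[v,u],0,None)**2
        pts.append((u,(v*w).sum()/w.sum()))
    k=np.polyfit(*np.array(pts).T,1); 
    A=ray("top",(219,np.polyval(k,219)),.080);B=ray("top",(259,np.polyval(k,259)),.080); W.append((A+B)/2)
    print(r0,((A+B)/2).round(4),"dir deg",np.degrees(np.arctan2(A[1]-B[1],A[0]-B[0])).round(2))
print("gaps",np.diff([w[0] for w in W]).round(4))
# tray edges & dial
P=cloud("top",d)
m=(P[...,2]>.060)&(P[...,2]<.09)&(P[...,1]>.1)&(P[...,1]<.33)&(P[...,0]<.6)&(P[...,0]>.4)
ys,xs=np.where(m);Q=P[m];print("tray",np.percentile(Q,[1,50,99],axis=0).round(4),cv2.minAreaRect(Q[:,:2].astype(np.float32)))
print("dial z",np.median(P[158:175,228:235],axis=(0,1)).round(4))
zd=np.median(P[158:175,228:235,2])
c=ray("top",(240,166.4),zd)
for n_,uv in(("needle",(219,165.8)),("arm1",(224,153)),("arm2",(233.6,146.8)),("arm1in",(231,158.8)),("arm2in",(236,155.8))):
    p=ray("top",uv,zd)-c; print(n_,p.round(4),np.hypot(p[0],p[1]).round(4),np.arctan2(p[0],p[1]).round(3))
# lid plane
m=(P[...,2]>.07)&(P[...,1]<-.26)&(P[...,1]>-.42)&(P[...,0]>.38)&(P[...,0]<.7)
Q=P[m];print("lid n",len(Q),Q.min(0).round(3),Q.max(0).round(3));c0=Q.mean(0);_,s,vt=np.linalg.svd(Q-c0,full_matrices=False);print(c0.round(4),vt[2].round(3),s)
for uv in[(343,192),(409,186),(352,274),(418,264)]: print("box corner",ray("top",uv,.05).round(4))
for uv in[(452,165),(470,258),(461,208)]:
    print("lid corner depth",P[uv[1],uv[0]].round(3))
E
```

```text
194 [0.5772 0.2052 0.08  ] dir deg 89.73
200.4 [0.5593 0.2045 0.08  ] dir deg 89.74
212 [0.5275 0.2033 0.08  ] dir deg 89.69
219 [0.5097 0.2027 0.08  ] dir deg 89.54
231 [0.4779 0.2015 0.08  ] dir deg 89.56
237.6 [0.4603 0.2008 0.08  ] dir deg 89.71
gaps [-0.0179 -0.0318 -0.0178 -0.0318 -0.0176]
tray [[0.4446 0.1411 0.0636]
 [0.5172 0.2101 0.0699]
 [0.5918 0.2786 0.0848]] ((0.518744170665741, 0.2102363109588623), (0.14016999304294586, 0.15058261156082153), 89.95217895507812)
dial z [0.6583 0.2324 0.0522]
needle [0.0003 0.0578 0.    ] 0.0578 0.004
arm1 [0.0371 0.0456 0.    ] 0.0588 0.683
arm2 [0.0556 0.0198 0.    ] 0.059 1.228
arm1in [0.021  0.0256 0.    ] 0.0331 0.687
arm2in [0.0299 0.0122 0.    ] 0.0323 1.185
lid n 4100 [ 0.404 -0.357  0.07 ] [ 0.636 -0.26   0.245]
[ 0.5179 -0.3094  0.1577] [-0.179  0.929  0.324] [4.11058953 3.20336103 0.10820898]
box corner [ 0.5942 -0.0767  0.05  ]
box corner [ 0.6155 -0.2588  0.05  ]
box corner [ 0.3716 -0.1008  0.05  ]
box corner [ 0.402  -0.2781  0.05  ]
lid corner depth [ 0.693 -0.399 -0.002]
lid corner depth [ 0.425 -0.439 -0.001]
lid corner depth [ 0.525 -0.332  0.226]
```

Request:
{"api": "move_arm", "payload": {"commands": [[0,0,-7,19,-22,-20,0.45],[0,0,-14,38,-44,-40,0.45],[0,0,-21,57,-66,-60,0.45],[0,0,-28,76,-88,-80,0.45],[0,0,-35,94,-111,-100,0.45]], "force": 20}}

```text
t: 0.52
position: [0.2552, -0.3377, 0.3041]
eef_rot: [-0.0, 0.868, 0.496, 0.0]
wrist_force: [1.0, 0.8, 0.1]
grip_width: 0.0381
grasp_force: 0.0
```

Request:
{"api": "move_arm", "payload": {"commands": [[0,0,-7,37,7,6,0.45],[0,0,-14,73,14,12,0.45],[0,0,-21,110,22,18,0.45],[0,0,-28,147,29,24,0.45],[0,0,-35,183,36,30,0.45]]}}

```text
t: 0.93
position: [0.3806, -0.1988, 0.2733]
eef_rot: [-0.0, 0.679, 0.734, -0.0]
wrist_force: [0.1, -0.7, 0.2]
grip_width: 0.0384
grasp_force: 0.0
```

Request:
{"api": "move_arm", "payload": {"commands": [[0,0,-2,12,40,15,0.45],[0,0,-4,25,80,30,0.45],[0,0,-6,37,120,55,0.45],[0,0,-6,50,162,85,0.45],[0,0,-6,50,162,110,0.45]]}}

```text
t: 1.35
position: [0.5429, -0.138, 0.166]
eef_rot: [0.003, 0.641, 0.768, 0.002]
wrist_force: [0.9, 0.0, 0.3]
grip_width: 0.0383
grasp_force: 0.0
```

Request:
{"api": "move_arm", "payload": {"commands": [[0,0,0,0,0,25,0.45],[0,0,0,0,0,50,0.45],[0,0,0,0,0,75,0.45],[0,0,0,0,0,90,0.45],[0,0,0,0,0,90,0.45]]}}

```text
t: 1.77
position: [0.5335, -0.1381, 0.0709]
eef_rot: [-0.004, 0.642, 0.767, -0.002]
wrist_force: [-1.3, -0.3, -0.4]
grip_width: 0.0383
grasp_force: 0.0
```

```bash
python3 - <<'E'
from h import *
im,d=bot.grab_frame("scene");im2,_=bot.grab_frame("top");print(bot.sense()["position"],bot.sense()["eef_rot"])
a=cv2.resize(im[130:260,100:230,::-1],None,fx=3,fy=3,interpolation=3)
b=cv2.resize(im2[160:290,320:450,::-1],None,fx=3,fy=3,interpolation=3)
cv2.imwrite("pics/g1.png",np.hstack([a,b]))
E
```

```text
[ 0.53653198 -0.13898288  0.07465024] [-8.76917589e-04  6.41668289e-01  7.66981659e-01 -4.15213232e-04]
```

View pics/g1.png

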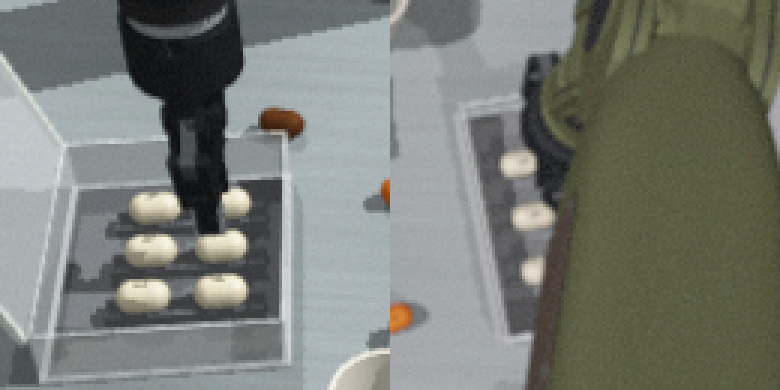

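The gripper hangs over the right-hand column, its tip near crop pixel (207,228). The target egg is at crop (220,292). I check the tip projection before going down.

```bash
python3 - <<'E'
from h import *
for p in[(.5365+.02,-.139+.004,.0747),(.5365,-.139,.0747),(.538,-.1386,.0257)]: q=proj("scene",p);print(q,(q-[100,130])*3)
E
```

```text
[171.11318678 215.99436655] [213.33956033 257.98309964]
[171.42080038 209.63061998] [214.26240113 238.89185995]
[174.2247295  226.24202589] [222.67418851 288.72607766]
```

Request:
{"api": "move_arm", "payload": {"commands": [[0,0,0,0,0,16,0.45],[0,0,0,0,0,32,0.45],[0,0,0,0,0,48,0.45],[0,0,0,0,0,62,0.45],[0,0,0,0,0,62,0.45]]}}

```text
t: 2.28
position: [0.5365, -0.1391, 0.0124]
eef_rot: [-0.001, 0.642, 0.767, -0.0]
wrist_force: [-0.8, 0.4, -0.9]
grip_width: 0.0384
grasp_force: 0.0
```

```bash
python3 - <<'E'
from h import *
im,d=bot.grab_frame("scene");s=bot.sense();print(s["position"],s["wrist_force"])
cv2.imwrite("pics/g2.png",cv2.resize(im[160:260,110:240,::-1],None,fx=6,fy=6,interpolation=2))
E
```

```text
[ 0.53713767 -0.13924462  0.01350603] [-0.62023076 -0.33117407 -0.53414604]
```

View pics/g2.png

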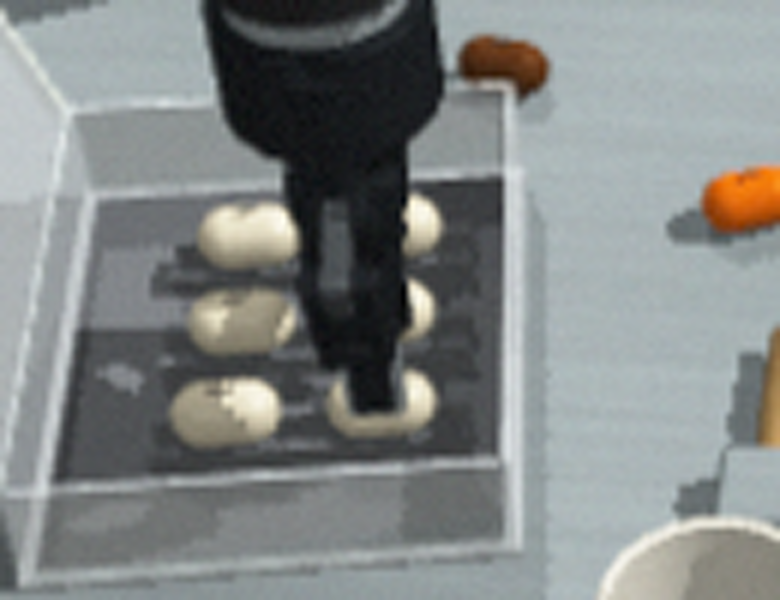

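The near finger stands in front of the target egg (tip at crop (375,408)) and the pair straddles it. I close on it.

Request:
{"api": "move_arm", "payload": {"commands": [[0,0,0,0,0,0,0.2],[0,0,0,0,0,0,0.2],[0,0,0,0,0,0,0.2],[0,0,0,0,0,0,0.2],[0,0,0,0,0,0,0.2]], "force": 20}}

```text
t: 2.75
position: [0.5378, -0.1393, 0.0138]
eef_rot: [0.001, 0.642, 0.767, 0.0]
wrist_force: [-0.7, 0.3, -0.4]
grip_width: 0.0167
grasp_force: 0.0
```

Request:
{"api": "move_arm", "payload": {"commands": [[0,0,0,0,0,-10,0.2],[0,0,0,0,0,-20,0.2],[0,0,0,0,0,-35,0.2],[0,0,0,0,0,-50,0.2],[0,0,0,0,0,-60,0.2]]}}

```text
t: 3.17
position: [0.5383, -0.1395, 0.0756]
eef_rot: [0.001, 0.642, 0.767, 0.001]
wrist_force: [0.2, -0.6, 0.1]
grip_width: 0.0169
grasp_force: 0.0
```

```bash
python3 - <<'E'
from h import *
im,d=bot.grab_frame("scene");s=bot.sense();print(s["position"],s["wrist_force"])
cv2.imwrite("pics/g3.png",cv2.resize(im[140:260,110:240,::-1],None,fx=5,fy=5,interpolation=2))
P=cloud("scene",d)
# fingertip: dark points near the TCP
m=(im.max(-1)<70)&(np.abs(P[...,0]-s["position"][0])<.06)&(np.abs(P[...,1]-s["position"][1])<.05)&(P[...,2]>.05)&(P[...,2]<.2)
Q=P[m];print(len(Q),Q.min(0),Q.max(0)); L=Q[np.argsort(Q[:,2])[:25]];print(L.mean(0),L.round(3)[:8])
E
```

```text
[ 0.53957054 -0.13976099  0.07718592] [ 0.36757275 -0.36276034  1.41340284]
364 [ 0.51494558 -0.15477348  0.10327314] [ 0.59943241 -0.11537831  0.19991145]
[ 0.55591184 -0.13553448  0.11341424] [[ 0.554 -0.141  0.103]
 [ 0.556 -0.142  0.106]
 [ 0.525 -0.131  0.111]
 [ 0.559 -0.132  0.111]
 [ 0.56  -0.138  0.112]
 [ 0.56  -0.134  0.112]
 [ 0.528 -0.133  0.113]
 [ 0.561 -0.136  0.113]]
```

View pics/g3.png

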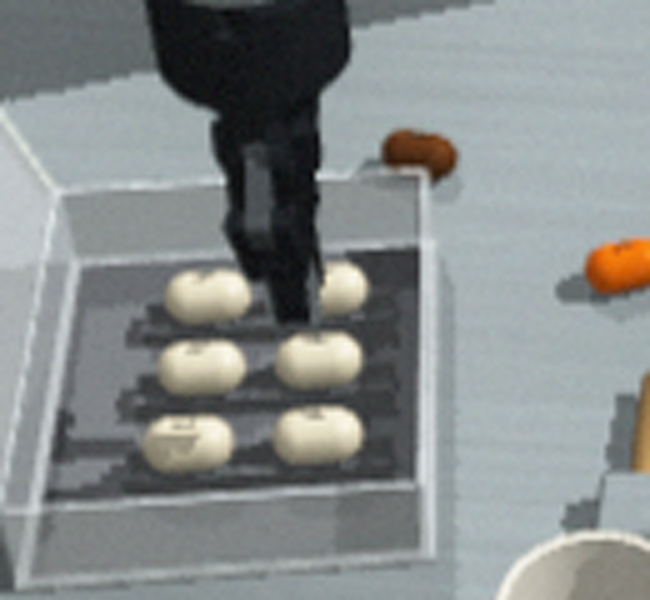

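The egg is untouched at crop (318,435). The fingers closed above it: their visible tip at crop (292,322) measures about 25 mm above the stated TCP. I verify that offset on the start frame and with a reopened gripper.

Request:
{"api": "move_arm", "payload": {"commands": [[0,0,0,0,0,0,0.45],[0,0,0,0,0,0,0.45],[0,0,0,0,0,0,0.45],[0,0,0,0,0,0,0.45],[0,0,0,0,0,0,0.45]]}}

```text
t: 3.63
position: [0.5365, -0.139, 0.0723]
eef_rot: [-0.001, 0.642, 0.767, -0.0]
wrist_force: [0.3, 0.3, 0.3]
grip_width: 0.0386
grasp_force: 0.0
```

```bash
python3 - <<'E'
from h import *
def tips(im,d,p,lab):
    P=cloud("scene",d);m=(im.max(-1)<75)&(np.abs(P[...,0]-p[0])<.075)&(np.abs(P[...,1]-p[1])<.075)&(P[...,2]>p[2]-.03)&(P[...,2]<p[2]+.15)
    ys,xs=np.where(m);Q=P[m];o=np.argsort(Q[:,2])[:12];print(lab,np.round(p,4));print(np.c_[xs[o],ys[o],Q[o].round(3)])
f=np.load("f_scene.npz");tips(f["im"],f["d"],[.2147,-.4784,.203],"start")
im,d=bot.grab_frame("scene");tips(im,d,bot.sense()["position"],"now")
E
```

```text
start [ 0.2147 -0.4784  0.203 ]
[[74.    59.     0.206 -0.435  0.248]
 [36.    61.     0.228 -0.521  0.248]
 [36.    62.     0.233 -0.518  0.248]
 [36.    64.     0.243 -0.514  0.248]
 [36.    60.     0.225 -0.521  0.25 ]
 [77.    57.     0.2   -0.429  0.25 ]
 [77.    56.     0.195 -0.431  0.251]
 [76.    57.     0.202 -0.431  0.251]
 [74.    58.     0.208 -0.434  0.251]
 [36.    63.     0.244 -0.512  0.252]
 [78.    56.     0.198 -0.427  0.252]
 [35.    63.     0.245 -0.514  0.252]]
now [ 0.5366 -0.139   0.0724]
[[ 1.73e+02  1.94e+02  5.17e-01 -1.36e-01  1.03e-01]
 [ 1.75e+02  1.92e+02  5.12e-01 -1.33e-01  1.04e-01]
 [ 1.72e+02  2.07e+02  5.62e-01 -1.28e-01  1.06e-01]
 [ 1.73e+02  1.93e+02  5.17e-01 -1.36e-01  1.06e-01]
 [ 1.74e+02  1.93e+02  5.19e-01 -1.33e-01  1.08e-01]
 [ 1.74e+02  1.92e+02  5.16e-01 -1.34e-01  1.08e-01]
 [ 1.67e+02  2.08e+02  5.69e-01 -1.36e-01  1.09e-01]
 [ 1.66e+02  2.08e+02  5.69e-01 -1.38e-01  1.09e-01]
 [ 1.73e+02  1.92e+02  5.18e-01 -1.35e-01  1.10e-01]
 [ 1.67e+02  2.07e+02  5.67e-01 -1.37e-01  1.10e-01]
 [ 1.72e+02  2.06e+02  5.64e-01 -1.27e-01  1.11e-01]
 [ 1.70e+02  2.07e+02  5.67e-01 -1.30e-01  1.11e-01]]
```

Request:
{"api": "move_arm", "payload": {"commands": [[0,0,0,1,1,20,0.45],[0,0,0,1,1,40,0.45],[0,0,0,1,1,60,0.45],[0,0,0,1,1,70,0.45],[0,0,0,1,1,76,0.45]]}}

```text
t: 4.1
position: [0.5365, -0.1376, -0.0047]
eef_rot: [-0.002, 0.642, 0.767, -0.001]
wrist_force: [0.1, 0.7, 0.6]
grip_width: 0.038
grasp_force: 0.0
```

Request:
{"api": "move_arm", "payload": {"commands": [[0,0,0,0,0,3,0.45],[0,0,0,0,0,6,0.45],[0,0,0,0,0,8,0.45],[0,0,0,0,0,9,0.45],[0,0,0,0,0,9,0.45]]}}

```text
t: 4.52
position: [0.5385, -0.1382, -0.0114]
eef_rot: [0.0, 0.642, 0.767, 0.0]
wrist_force: [1.0, -0.3, 0.2]
grip_width: 0.0385
grasp_force: 0.0
```

Request:
{"api": "move_arm", "payload": {"commands": [[0,0,0,0,0,0,0.2],[0,0,0,0,0,0,0.2],[0,0,0,0,0,0,0.2],[0,0,0,0,0,0,0.2],[0,0,0,0,0,0,0.2]], "force": 20}}

```text
t: 4.93
position: [0.5387, -0.1381, -0.0114]
eef_rot: [0.001, 0.642, 0.767, 0.0]
wrist_force: [0.3, -0.2, 3.1]
grip_width: 0.0232
grasp_force: 21.6
```

Gripped: width 23 mm at 21.6 N. I lift it and carry it to the middle cradle.

Request:
{"api": "move_arm", "payload": {"commands": [[0,0,0,0,0,-6,0.2],[0,0,0,0,0,-24,0.2],[0,0,0,0,0,-54,0.2],[0,0,0,0,0,-88,0.2],[0,0,0,0,0,-120,0.2]]}}

```text
t: 5.35
position: [0.5369, -0.1378, 0.1093]
eef_rot: [-0.001, 0.642, 0.767, -0.0]
wrist_force: [0.4, 0.5, -0.2]
grip_width: 0.0231
grasp_force: 21.4
```

Request:
{"api": "move_arm", "payload": {"commands": [[0,0,2,25,3,-20,0.2],[0,0,4,60,7,-30,0.2],[0,0,6,100,12,-30,0.2],[0,0,8,140,17,-30,0.2],[0,0,10,180,22,-30,0.2]]}}

```text
t: 5.77
position: [0.5273, 0.0444, 0.1389]
eef_rot: [0.0, 0.707, 0.707, 0.0]
wrist_force: [-0.2, 0.5, -0.6]
grip_width: 0.0233
grasp_force: 21.5
```

Request:
{"api": "move_arm", "payload": {"commands": [[0,0,0,40,-2,0,0.2],[0,0,0,80,-5,0,0.2],[0,0,0,115,-7,0,0.2],[0,0,0,138,-9,0,0.2],[0,0,0,147,-9,0,0.2]]}}

```text
t: 6.18
position: [0.5175, 0.1932, 0.1382]
eef_rot: [-0.0, 0.705, 0.71, 0.0]
wrist_force: [0.2, -0.4, 0.2]
grip_width: 0.0228
grasp_force: 21.5
```

Request:
{"api": "move_arm", "payload": {"commands": [[0,0,0,0,0,15,0.2],[0,0,0,0,0,35,0.2],[0,0,0,0,0,55,0.2],[0,0,0,0,0,64,0.2],[0,0,0,0,0,64,0.2]]}}

```text
t: 6.6
position: [0.5162, 0.1885, 0.0719]
eef_rot: [-0.001, 0.706, 0.708, -0.003]
wrist_force: [-1.0, -0.1, -0.2]
grip_width: 0.0229
grasp_force: 21.5
```

```bash
python3 - <<'E'
from h import *
im,d=bot.grab_frame("scene");s=bot.sense();print(s["position"],s["eef_rot"],s["grip_width"],s["grasp_force"])
cv2.imwrite("pics/p1.png",cv2.resize(im[150:260,260:390,::-1],None,fx=5,fy=5,interpolation=2))
E
```

```text
[0.51733273 0.18894255 0.07332004] [-5.37276881e-04  7.06365486e-01  7.07845586e-01 -1.46186149e-03] 0.022933087373254286 21.450277268886566
```

View pics/p1.png

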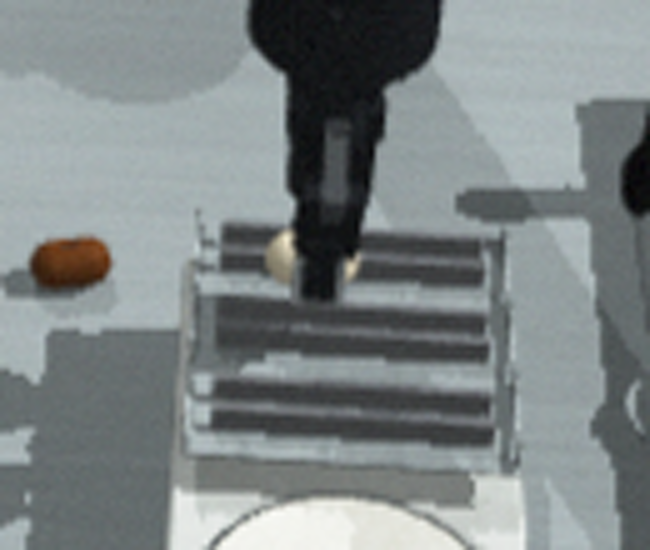

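The egg is held between the pads at crop (312,258), above the tray and clear of the rails. I check its projected height and position.

```bash
python3 - <<'E'
from h import *
print((proj("scene",(.5175,.189,.110))-[260,150])*5,(proj("scene",(.5175,.189,.0897))-[260,150])*5,(proj("scene",(.5186,.21,.080))-[260,150])*5)
E
```

```text
[317.58869512 256.38620526] [313.91142545 291.69282796] [360.65610118 313.0768312 ]
```

Request:
{"api": "move_arm", "payload": {"commands": [[0,0,0,0,1,5,0.2],[0,0,0,0,1,10,0.2],[0,0,0,0,1,14,0.2],[0,0,0,0,1,16,0.2],[0,0,0,0,1,16,0.2]]}}

```text
t: 7.07
position: [0.5192, 0.1899, 0.0578]
eef_rot: [-0.0, 0.706, 0.708, -0.0]
wrist_force: [0.3, 1.4, -0.9]
grip_width: 0.0229
grasp_force: 21.5
```

```bash
python3 - <<'E'
from h import *
im,d=bot.grab_frame("scene");s=bot.sense();print(s["position"],s["wrist_force"])
P=cloud("scene",d);i=im.astype(int)
m=(i[...,0]-i[...,2]>12)&(i.min(-1)>95)&(i[...,0]-i[...,2]<90);m[:150]=0;m[260:]=0;m[:,:285]=0;m[:,375:]=0
ys,xs=np.where(m);print(np.c_[xs,ys,P[m].round(3)][:40:2])
print("proj now",proj("scene",s["position"]+[0,0,.037]))
E
```

```text
[0.5193463  0.18995047 0.05807324] [ 0.53880606  0.71134942 -0.43005256]
[[3.16e+02 2.02e+02 4.84e-01 1.74e-01 7.70e-02]
 [3.18e+02 2.02e+02 5.16e-01 1.78e-01 1.06e-01]
 [3.16e+02 2.03e+02 5.19e-01 1.73e-01 1.05e-01]
 [3.18e+02 2.03e+02 5.17e-01 1.78e-01 1.03e-01]
 [3.15e+02 2.04e+02 5.20e-01 1.71e-01 1.03e-01]
 [3.17e+02 2.04e+02 5.24e-01 1.75e-01 1.06e-01]
 [3.14e+02 2.05e+02 5.22e-01 1.69e-01 1.02e-01]
 [3.16e+02 2.05e+02 5.23e-01 1.74e-01 1.03e-01]
 [3.18e+02 2.05e+02 5.59e-01 1.76e-01 1.35e-01]
 [3.15e+02 2.06e+02 5.25e-01 1.72e-01 1.02e-01]
 [3.17e+02 2.06e+02 5.28e-01 1.76e-01 1.05e-01]
 [3.13e+02 2.07e+02 5.22e-01 1.68e-01 9.60e-02]
 [3.15e+02 2.07e+02 5.26e-01 1.72e-01 1.00e-01]
 [3.17e+02 2.07e+02 5.29e-01 1.76e-01 1.03e-01]
 [3.31e+02 2.07e+02 5.22e-01 2.06e-01 9.90e-02]
 [3.15e+02 2.08e+02 5.28e-01 1.72e-01 9.90e-02]
 [3.17e+02 2.08e+02 5.32e-01 1.76e-01 1.02e-01]
 [3.29e+02 2.08e+02 5.26e-01 2.02e-01 9.90e-02]
 [3.31e+02 2.08e+02 5.21e-01 2.06e-01 9.60e-02]
 [3.15e+02 2.09e+02 5.28e-01 1.72e-01 9.60e-02]]
proj now [323.40778967 207.08837271]
```

Request:
{"api": "move_arm", "payload": {"commands": [[0,0,0,0,0,1,0.2],[0,0,0,0,0,2,0.2],[0,0,0,0,0,4,0.2],[0,0,0,0,0,5,0.2],[0,0,0,0,0,5,0.2]]}}

```text
t: 7.53
position: [0.5193, 0.19, 0.0528]
eef_rot: [-0.0, 0.706, 0.708, -0.0]
wrist_force: [-0.4, 0.1, -0.5]
grip_width: 0.0232
grasp_force: 21.5
```

Request:
{"api": "move_arm", "payload": {"commands": [[0,0,0,0,0,0,0.3],[0,0,0,0,0,0,0.36],[0,0,0,0,0,0,0.42],[0,0,0,0,0,0,0.45],[0,0,0,0,0,0,0.45]]}}

```text
t: 7.95
position: [0.5195, 0.19, 0.0532]
eef_rot: [0.0, 0.706, 0.708, 0.0]
wrist_force: [-0.5, -0.0, -0.9]
grip_width: 0.0387
grasp_force: 0.0
```

Request:
{"api": "move_arm", "payload": {"commands": [[0,0,0,0,0,-5,0.45],[0,0,0,0,0,-20,0.45],[0,0,0,0,0,-45,0.45],[0,0,0,0,0,-70,0.45],[0,0,0,0,0,-85,0.45]]}}

```text
t: 8.37
position: [0.5205, 0.1904, 0.141]
eef_rot: [0.001, 0.706, 0.708, 0.001]
wrist_force: [1.2, -0.3, -0.6]
grip_width: 0.0382
grasp_force: 0.0
```

```bash
cat >> h.py <<'E'
def eggs(im,n,box,z):
    i=im.astype(int);m=((i[...,0]-i[...,2]>12)&(i.min(-1)>95)&(i[...,0]-i[...,2]<90)).astype(np.uint8)
    r=np.zeros_like(m);r[box[0]:box[1],box[2]:box[3]]=1
    N,L,S,C=cv2.connectedComponentsWithStats(m*r)
    return [(int(S[k,4]),C[k].round(1),ray(n,C[k],z).round(4)) for k in range(1,N) if S[k,4]>40]
def needle(im,n="scene",zd=.052):
    # needle: dark pixels in the annulus 20-31 mm from dial centre (inside fork arms)
    c=ray("top",(240,166.4),.0522);g=cv2.cvtColor(im,cv2.COLOR_RGB2GRAY).astype(float);best=[]
    A=np.linspace(-.2,2.8,601);R=np.linspace(.012,.030,19)
    for a in A:
        px=np.array([proj(n,c+[r*np.sin(a),r*np.cos(a),0]) for r in R],np.float32)
        best.append(cv2.remap(g.astype(np.float32),px[:,0][None],px[:,1][None],1).mean())
    b=np.array(best);k=b.argmin();return A[k],b[k],np.median(b)
E
python3 - <<'E'
from h import *
im0=np.load("f_scene.npz")["im"];print("zero",needle(im0))
im,d=bot.grab_frame("scene");s=bot.sense();print(s["position"],s["t"]);cv2.imwrite("pics/s5.png",im[:,:,::-1])
print(eggs(im,"scene",(150,260,285,375),.0877));print("needle",needle(im))
print(eggs(im,"scene",(185,245,120,195),.0257))
E
```

```text
Traceback (most recent call last):
  File "h.py", line 24, in needle
    px=np.array([proj(n,c+[r*np.sin(a),r*np.cos(a),0]) for r in R],np.float32)
                 ~~~~^^^^^^^^^^^^^^^^^^^^^^^^^^^^^^^^^
  File "h.py", line 9, in proj
    K,T=cam(n);q=T[:3,:3]@np.array(p)+T[:3,3];q=K@q;return q[:2]/q[2]
        ~~~^^^
  File "h.py", line 4, in cam
    p=bot.camera_params(n); return np.array(p["mtx"]),np.array(p["camera_from_world"])
ValueError: time passes only in moves, steps and waits
```

Request:
{"api": "move_arm", "payload": {"commands": [[0,0,-2,-25,-2,0,0.45],[0,0,-4,-65,-5,0,0.45],[0,0,-6,-105,-9,0,0.45],[0,0,-8,-145,-12,0,0.45],[0,0,-10,-180,-15,0,0.45]]}}

```text
t: 8.78
position: [0.5046, 0.008, 0.1387]
eef_rot: [0.0, 0.641, 0.768, 0.0]
wrist_force: [-0.1, 0.1, 0.7]
grip_width: 0.0386
grasp_force: 0.0
```

Request:
{"api": "move_arm", "payload": {"commands": [[0,0,0,-38,-11,5,0.45],[0,0,0,-76,-22,10,0.45],[0,0,0,-114,-33,20,0.45],[0,0,0,-145,-41,30,0.45],[0,0,0,-154,-44,38,0.45]]}}

```text
t: 9.2
position: [0.4887, -0.1537, 0.1002]
eef_rot: [0.001, 0.643, 0.765, -0.001]
wrist_force: [-0.4, 0.8, 0.4]
grip_width: 0.0384
grasp_force: 0.0
```

Request:
{"api": "move_arm", "payload": {"commands": [[0,0,0,0,0,10,0.45],[0,0,0,0,0,25,0.45],[0,0,0,0,0,38,0.45],[0,0,0,0,0,50,0.45],[0,0,0,0,0,50,0.45]]}}

```text
t: 9.62
position: [0.487, -0.1472, 0.0479]
eef_rot: [-0.002, 0.641, 0.768, -0.001]
wrist_force: [-0.8, 0.2, 0.1]
grip_width: 0.0387
grasp_force: 0.0
```

```bash
sed -i 's/^def cam(n):.*/import functools\n@functools.lru_cache(None)\ndef cam(n):/' h.py
python3 - <<'E'
from h import *
im0=np.load("f_scene.npz")["im"];print("zero",needle(im0))
im,d=bot.grab_frame("scene");s=bot.sense();print(s["position"],s["eef_rot"],s["t"]);cv2.imwrite("pics/s5.png",cv2.resize(im[140:320,110:390,::-1],(784,504),interpolation=2))
print(eggs(im,"scene",(150,260,285,375),.0877));print("needle",needle(im))
print(eggs(im,"scene",(185,245,120,195),.0257))
E
```

```text
zero (np.float64(0.009999999999999981), np.float32(85.84334), np.float32(216.76439))
[ 0.48765704 -0.14750686  0.04899836] [-1.65086575e-03  6.41010482e-01  7.67530262e-01 -3.67000715e-04] 9.6667
[(169, array([322.1, 209.6]), array([0.5195, 0.1876, 0.0877]))]
needle (np.float64(0.48000000000000004), np.float32(65.6783), np.float32(222.07098))
[(55, array([179.6, 197. ]), array([ 0.4385, -0.1484,  0.0257])), (145, array([151.3, 198.6]), array([ 0.4506, -0.2137,  0.0257])), (162, array([173.6, 211.3]), array([ 0.4894, -0.1512,  0.0257])), (156, array([149.9, 212.6]), array([ 0.4989, -0.2043,  0.0257])), (167, array([147.3, 227.9]), array([ 0.5488, -0.1969,  0.0257]))]
```

View pics/s5.png

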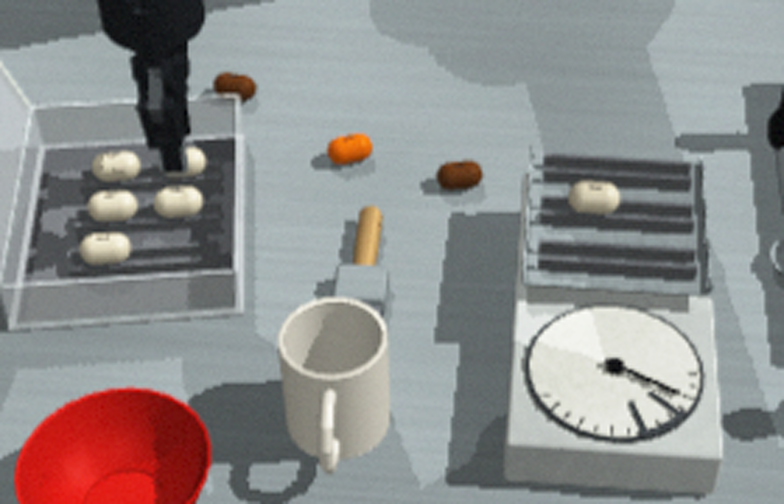

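One egg sits in the middle cradle at crop (595,197). The needle reads 0.48 rad, just short of the fork, so a second egg should land between the arms. I grasp the middle egg at crop (178,202).

Request:
{"api": "move_arm", "payload": {"commands": [[0,0,0,0,0,15,0.45],[0,0,0,0,0,32,0.45],[0,0,0,0,0,48,0.45],[0,0,0,0,0,61,0.45],[0,0,0,0,0,61,0.45]]}}

```text
t: 10.08
position: [0.4877, -0.1479, -0.0122]
eef_rot: [-0.002, 0.641, 0.767, -0.0]
wrist_force: [-1.1, -0.8, 0.1]
grip_width: 0.0385
grasp_force: 0.0
```

Request:
{"api": "move_arm", "payload": {"commands": [[0,0,0,0,0,0,0.45],[0,0,0,0,0,0,0.2],[0,0,0,0,0,0,0.2],[0,0,0,0,0,0,0.2],[0,0,0,0,0,0,0.2]], "force": 20}}

```text
t: 10.5
position: [0.4901, -0.1494, -0.0098]
eef_rot: [0.001, 0.642, 0.767, 0.001]
wrist_force: [1.2, 1.4, 3.5]
grip_width: 0.023
grasp_force: 22.1
```

Request:
{"api": "move_arm", "payload": {"commands": [[0,0,0,0,0,-6,0.2],[0,0,0,0,0,-24,0.2],[0,0,0,0,0,-54,0.2],[0,0,0,0,0,-88,0.2],[0,0,0,0,0,-120,0.2]]}}

```text
t: 10.92
position: [0.488, -0.1493, 0.1108]
eef_rot: [-0.0, 0.642, 0.767, -0.0]
wrist_force: [-0.2, 0.1, -0.3]
grip_width: 0.0231
grasp_force: 21.9
```

Request:
{"api": "move_arm", "payload": {"commands": [[0,0,2,25,3,-20,0.2],[0,0,4,60,7,-25,0.2],[0,0,6,100,12,-25,0.2],[0,0,8,140,17,-25,0.2],[0,0,10,179,22,-25,0.2]]}}

```text
t: 11.33
position: [0.4786, 0.032, 0.1351]
eef_rot: [0.0, 0.707, 0.707, 0.0]
wrist_force: [-0.2, 0.5, 0.6]
grip_width: 0.0227
grasp_force: 21.9
```

Request:
{"api": "move_arm", "payload": {"commands": [[0,0,0,40,-3,0,0.2],[0,0,0,80,-6,0,0.2],[0,0,0,118,-8,0,0.2],[0,0,0,148,-9,0,0.2],[0,0,0,159,-9,0,0.2]]}}

```text
t: 11.75
position: [0.4692, 0.1934, 0.1347]
eef_rot: [-0.0, 0.705, 0.71, 0.001]
wrist_force: [0.8, -0.7, 0.2]
grip_width: 0.0232
grasp_force: 21.9
```

Request:
{"api": "move_arm", "payload": {"commands": [[0,0,0,0,0,20,0.2],[0,0,0,0,0,45,0.2],[0,0,0,0,0,65,0.2],[0,0,0,0,0,76,0.2],[0,0,0,0,0,76,0.2]]}}

```text
t: 12.17
position: [0.467, 0.1879, 0.0558]
eef_rot: [-0.001, 0.706, 0.708, -0.003]
wrist_force: [-0.3, -0.1, -0.3]
grip_width: 0.0227
grasp_force: 21.9
```

Request:
{"api": "move_arm", "payload": {"commands": [[0,0,0,0,0,0,0.2],[0,0,0,0,0,0,0.2],[0,0,0,0,0,0,0.2],[0,0,0,0,0,0,0.2],[0,0,0,0,0,0,0.2]]}}

```text
t: 12.58
position: [0.4702, 0.1898, 0.059]
eef_rot: [0.0, 0.706, 0.708, 0.001]
wrist_force: [0.8, 0.4, -0.4]
grip_width: 0.023
grasp_force: 21.9
```

```bash
python3 - <<'E'
from h import *
im,d=bot.grab_frame("scene");s=bot.sense();print(s["position"],s["wrist_force"],s["grip_width"]);print(needle(im))
print(eggs(im,"scene",(150,260,285,375),.0897),proj("scene",s["position"]+[0,0,.037]))
E
```

```text
[0.47001681 0.1898263  0.05881723] [-1.00098336 -0.09244295 -0.49407125] 0.023182763316545504
(np.float64(0.48500000000000004), np.float32(66.61302), np.float32(236.79292))
[(177, array([321.9, 209.6]), array([0.5217, 0.1872, 0.0897]))] [323.63392922 191.98946952]
```

Request:
{"api": "move_arm", "payload": {"commands": [[0,0,0,0,0,2,0.2],[0,0,0,0,0,4,0.2],[0,0,0,0,0,6,0.2],[0,0,0,0,0,7,0.2],[0,0,0,0,0,7,0.2]]}}

```text
t: 13.05
position: [0.4693, 0.1896, 0.0507]
eef_rot: [-0.0, 0.706, 0.708, -0.0]
wrist_force: [-0.2, -0.0, -0.5]
grip_width: 0.0231
grasp_force: 21.9
```

Request:
{"api": "move_arm", "payload": {"commands": [[0,0,0,0,0,0,0.3],[0,0,0,0,0,0,0.36],[0,0,0,0,0,0,0.4],[0,0,0,0,0,0,0.42],[0,0,0,0,0,0,0.42]]}}

```text
t: 13.47
position: [0.4695, 0.1897, 0.0512]
eef_rot: [0.0, 0.706, 0.708, 0.0]
wrist_force: [-0.2, -0.4, -0.0]
grip_width: 0.036
grasp_force: 0.0
```

Request:
{"api": "move_arm", "payload": {"commands": [[0,0,0,0,0,-5,0.42],[0,0,0,0,0,-20,0.42],[0,0,0,0,0,-50,0.42],[0,0,0,0,0,-85,0.42],[0,0,0,0,0,-120,0.42]]}}

```text
t: 13.88
position: [0.4686, 0.1893, 0.1723]
eef_rot: [-0.0, 0.706, 0.708, -0.001]
wrist_force: [0.2, 0.6, -0.3]
grip_width: 0.0361
grasp_force: 0.0
```

Request:
{"api": "move_arm", "payload": {"commands": [[0,0,0,0,0,-20,0.2],[0,0,0,0,0,-40,0],[0,0,0,0,0,-60,0],[0,0,0,0,0,-80,0],[0,0,0,0,0,-80,0]]}}

```text
t: 14.3
position: [0.4716, 0.1906, 0.2556]
eef_rot: [0.002, 0.706, 0.708, 0.004]
wrist_force: [-0.5, 0.4, 0.4]
grip_width: 0.0003
grasp_force: 0.0
```

Request:
{"api": "move_arm", "payload": {"commands": [[0,0,0,0,0,0,0],[0,0,0,0,0,0,0],[0,0,0,0,0,0,0],[0,0,0,0,0,0,0],[0,0,0,0,0,0,0]]}}

```text
t: 14.72
position: [0.4688, 0.1894, 0.2501]
eef_rot: [-0.0, 0.706, 0.708, -0.001]
wrist_force: [-0.2, 0.5, -0.6]
grip_width: -0.0002
grasp_force: 0.0
```

```bash
python3 - <<'E'
from h import *
im,d=bot.grab_frame("scene");s=bot.sense();print(s["t"],s["position"],s["eef_rot"],s["joint_pos"].round(2));print(needle(im))
print(eggs(im,"scene",(150,260,285,375),.0857)); print(eggs(im,"scene",(185,245,120,195),.0257))
cv2.imwrite("pics/s6.png",cv2.resize(im[140:320,110:390,::-1],(784,504),interpolation=2))
# lid edges
f=np.load("f_scene.npz");P=cloud("scene",d)
m=(P[...,2]>.07)&(P[...,1]<-.26)&(P[...,1]>-.42)&(P[...,0]>.38)&(P[...,0]<.7);Q=P[m];c=Q.mean(0)
vt=np.linalg.svd(Q-c,full_matrices=False)[2];print("lid",len(Q),c.round(3),vt[2].round(3),Q.max(0).round(3),Q.min(0).round(3))
E
```

```text
14.7667 [0.46897246 0.18948679 0.25028717] [-3.32312594e-04  7.06076265e-01  7.08135292e-01 -7.78018326e-04] [ 0.38  0.21 -0.08  1.28  0.    1.95]
(np.float64(0.9750000000000001), np.float32(68.019325), np.float32(222.69032))
[(151, array([322.2, 195.5]), array([0.4704, 0.1875, 0.0857])), (169, array([321.9, 210.2]), array([0.5193, 0.1873, 0.0857]))]
[(138, array([175., 197.]), array([ 0.4394, -0.1594,  0.0257])), (141, array([151.2, 198.3]), array([ 0.4497, -0.2143,  0.0257])), (131, array([149.4, 212.7]), array([ 0.4996, -0.2054,  0.0257])), (141, array([146.8, 228. ]), array([ 0.5494, -0.198 ,  0.0257]))]
lid 4257 [ 0.535 -0.311  0.156] [ 0.176 -0.931 -0.32 ] [ 0.641 -0.263  0.242] [ 0.406 -0.36   0.07 ]
```

View pics/s6.png

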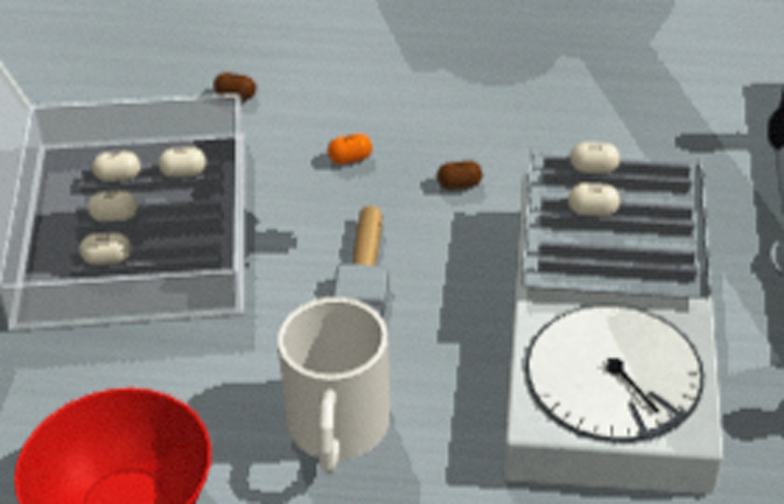

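Two eggs lie in the cradles at crop (595,157) and (595,199). The needle reads 0.975 rad, midway between the fork arms (mid 0.955), so the load is right. Before going behind the lid I check what stands at the right.

```bash
python3 - <<'E'
from h import *
P=cloud("top",np.load("f_top.npz")["d"])
Q=P[120:250,470:560].reshape(-1,3);Q=Q[(Q[:,2]>.02)&(Q[:,2]<.6)];print(Q.min(0),Q.max(0));Q=Q[Q[:,1]<-.38];print(Q.min(0),Q.max(0))
E
```

```text
[ 0.42814212 -0.68098149  0.02007702] [ 0.75602635 -0.34926807  0.2267408 ]
[ 0.47786003 -0.68098149  0.02007702] [ 0.75602635 -0.50110272  0.10388939]
```

Request:
{"api": "move_arm", "payload": {"commands": [[0,0,-2,-25,4,-6,0],[0,0,-4,-62,10,-12,0],[0,0,-6,-102,17,-18,0],[0,0,-8,-142,24,-20,0],[0,0,-10,-180,30,-20,0]]}}

```text
t: 15.18
position: [0.5004, 0.0081, 0.2715]
eef_rot: [0.0, 0.641, 0.768, 0.0]
wrist_force: [0.4, -0.3, -0.8]
grip_width: -0.0
grasp_force: 0.0
```

Request:
{"api": "move_arm", "payload": {"commands": [[0,0,0,-40,-4,-4,0],[0,0,0,-80,-8,-8,0],[0,0,0,-120,-11,-12,0],[0,0,0,-160,-15,-15,0],[0,0,0,-200,-19,-15,0]]}}

```text
t: 15.6
position: [0.5166, -0.1926, 0.2865]
eef_rot: [0.0, 0.642, 0.767, 0.0]
wrist_force: [0.8, -0.6, 0.2]
grip_width: -0.0002
grasp_force: 0.0
```

Request:
{"api": "move_arm", "payload": {"commands": [[0,0,0,-40,-4,0,0],[0,0,0,-80,-8,0,0],[0,0,0,-120,-12,0,0],[0,0,0,-160,-15,0,0],[0,0,0,-200,-19,0,0]]}}

```text
t: 16.02
position: [0.5329, -0.3926, 0.2856]
eef_rot: [-0.0, 0.642, 0.767, 0.0]
wrist_force: [1.6, 0.8, 1.1]
grip_width: 0.0
grasp_force: 0.0
```

Request:
{"api": "move_arm", "payload": {"commands": [[0,0,0,-8,0,0,0],[0,0,0,-8,0,0,0],[0,0,0,-8,0,0,0],[0,0,0,-8,0,0,0],[0,0,0,-8,0,0,0]]}}

```text
t: 16.43
position: [0.5347, -0.3968, 0.2866]
eef_rot: [-0.0, 0.641, 0.768, 0.0]
wrist_force: [0.6, 0.9, 0.1]
grip_width: 0.0003
grasp_force: 0.0
```

```bash
python3 - <<'E'
from h import *
s=bot.sense();print(s["position"],s["eef_rot"],s["joint_pos"].round(2),s["wrist_force"])
a=np.radians(10.3);i=np.array([-np.sin(a),np.cos(a)]);e=np.array([np.cos(a),np.sin(a)]);r=s["position"][:2]-[.5125,-.2762];print("s",r@i,"along",r@e)
E
```

```text
[ 0.53474096 -0.39677089  0.28664117] [-5.18076219e-05  6.40980515e-01  7.67557129e-01  1.72313573e-04] [-0.64  0.51  0.47  1.52  0.    0.75] [0.63317515 0.86362151 0.10871895]
s -0.12260462783822712 along 0.0003242096528921455
```

Request:
{"api": "move_arm", "payload": {"commands": [[0,0,0,0,0,25,0],[0,0,0,0,0,50,0],[0,0,0,0,0,75,0],[0,0,0,0,0,95,0],[0,0,0,0,0,102,0]]}}

```text
t: 16.85
position: [0.5331, -0.3956, 0.1813]
eef_rot: [-0.003, 0.641, 0.768, -0.0]
wrist_force: [-1.6, 0.1, -0.2]
grip_width: 0.0001
grasp_force: 0.0
```

Request:
{"api": "move_arm", "payload": {"commands": [[0,0,0,15,0,0,0],[0,0,0,30,0,0,0],[0,0,0,50,0,0,0],[0,0,0,70,0,0,0],[0,0,0,90,0,0,0]]}}

```text
t: 17.27
position: [0.5194, -0.309, 0.1859]
eef_rot: [0.002, 0.641, 0.767, -0.0]
wrist_force: [0.4, 0.1, 0.6]
grip_width: -0.0002
grasp_force: 0.6
```

```bash
cat >> h.py <<'E'
def st(): 
    s=bot.sense();a=np.radians(10.3);i=np.array([-np.sin(a),np.cos(a)]);r=s["position"][:2]-[.5125,-.2762];print("t",s["t"],"s",(r@i).round(4),"z",s["position"][2].round(4),"F",s["wrist_force"].round(1))
E
python3 - <<'E'
from h import *
im,d=bot.grab_frame("scene");st();cv2.imwrite("pics/l1.png",cv2.resize(im[20:270,10:240,::-1],None,fx=2.3,fy=2.3,interpolation=2))
E
```

```text
t 17.3167 s -0.0293 z 0.1862 F [-1.8  3.2 -0.1]
```

View pics/l1.png

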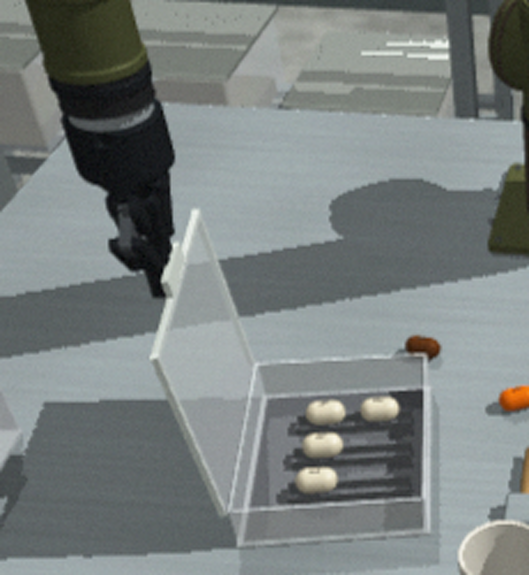

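The lid edge is in contact with the finger at crop (165,285) and swinging up as planned. I continue along the lid's arc.

Request:
{"api": "move_arm", "payload": {"commands": [[0,0,0,16,0,0,0],[0,0,0,32,0,0,0],[0,0,0,48,0,0,0],[0,0,0,64,0,0,0],[0,0,0,80,0,0,0]]}}

```text
t: 17.73
position: [0.5049, -0.2302, 0.1851]
eef_rot: [0.001, 0.642, 0.767, 0.0]
wrist_force: [1.0, -1.4, 0.1]
grip_width: 0.0004
grasp_force: 0.5
```

```bash
cat >> h.py <<'E'
def lid():
    im,d=bot.grab_frame("scene");P=cloud("scene",d);a=np.radians(10.3);i=np.array([-np.sin(a),np.cos(a)]);e=np.array([np.cos(a),np.sin(a)])
    Q=P[(P[...,0]>.3)&(im.min(-1)>90)];r=Q[:,:2]-[.5125,-.2762];s=r@i;w=r@e;h=Q[:,2]-.05
    k=(np.abs(w)<.113)&(np.abs(w)>.05)&(h>.02)&(np.hypot(s,h)<.21)&(np.hypot(s,h)>.06)
    print("lid pts",k.sum(),"theta",np.percentile(np.arctan2(h[k],s[k]),[10,50,90]).round(3) if k.any() else None);st();return im,d
E
python3 -c "
from h import *
lid()"
```

```text
lid pts 179 theta [1.219 1.237 1.275]
t 17.7833 s 0.0499 z 0.1851 F [-1.5  2.9 -0.4]
```

Lid at 1.23 rad, as predicted. I continue down the arc.

Request:
{"api": "move_arm", "payload": {"commands": [[0,0,0,16,0,8,0],[0,0,0,31,0,16,0],[0,0,0,45,0,25,0],[0,0,0,57,0,36,0],[0,0,0,69,0,48,0]]}}

```text
t: 18.2
position: [0.4929, -0.1624, 0.1367]
eef_rot: [0.001, 0.641, 0.767, 0.0]
wrist_force: [0.2, -0.4, -0.2]
grip_width: 0.0002
grasp_force: 0.4
```

Request:
{"api": "move_arm", "payload": {"commands": [[0,0,0,10,0,14,0],[0,0,0,20,0,29,0],[0,0,0,28,0,44,0],[0,0,0,34,0,60,0],[0,0,0,37,0,76,0]]}}

```text
t: 18.62
position: [0.486, -0.1257, 0.0601]
eef_rot: [0.0, 0.641, 0.767, 0.0]
wrist_force: [-0.0, 0.1, 0.0]
grip_width: 0.0003
grasp_force: 0.3
```

```bash
python3 -c "
from h import *
lid()"
```

```text
lid pts 1332 theta [0.217 0.234 0.258]
t 18.6667 s 0.1541 z 0.0571 F [-0.1  1.  -2.2]
```

Request:
{"api": "move_arm", "payload": {"commands": [[0,0,0,1,0,7,0],[0,0,0,2,0,14,0],[0,0,0,3,0,20,0],[0,0,0,3,0,26,0],[0,0,0,3,0,30,0]]}}

```text
t: 19.08
position: [0.4857, -0.124, 0.0299]
eef_rot: [0.0, 0.642, 0.767, 0.0]
wrist_force: [-0.4, 0.3, 0.3]
grip_width: -0.0004
grasp_force: 0.2
```

Request:
{"api": "move_arm", "payload": {"commands": [[0,0,0,0,0,1,0],[0,0,0,0,0,2,0],[0,0,0,0,0,3,0],[0,0,0,0,0,3,0],[0,0,0,0,0,3,0]]}}

```text
t: 19.5
position: [0.4855, -0.124, 0.0273]
eef_rot: [0.0, 0.642, 0.767, 0.0]
wrist_force: [0.4, 0.1, -0.1]
grip_width: -0.0001
grasp_force: 0.0
```

```bash
cat >> h.py <<'E'
def shut():
    im,d=bot.grab_frame("scene");P=cloud("scene",d);a=np.radians(10.3);i=np.array([-np.sin(a),np.cos(a)]);e=np.array([np.cos(a),np.sin(a)])
    r=P[...,:2]-[.5125,-.2762];s=r@i;w=r@e
    k=(np.abs(w)<.10)&(np.abs(w)>.05)&(s>.02)&(s<.185)&(P[...,2]>.035)&(P[...,2]<.1)
    c=np.polyfit(s[k],P[...,2][k],1);print("lid slope",c.round(4),"z@.19",np.polyval(c,.19).round(4),k.sum());st();return im,d
E
python3 -c "
from h import *
shut()"
```

```text
lid slope [0.0052 0.0532] z@.19 0.0541 1888
t 19.55 s 0.1546 z 0.0273 F [-0.4 -0.9 -0.3]
```

Request:
{"api": "move_arm", "payload": {"commands": [[0,0,0,0,0,1,0],[0,0,0,0,0,2,0],[0,0,0,0,0,2,0],[0,0,0,0,0,3,0],[0,0,0,0,0,3,0]]}}

```text
t: 19.97
position: [0.4858, -0.1241, 0.0266]
eef_rot: [0.001, 0.642, 0.767, 0.0]
wrist_force: [-5.3, 1.4, 19.2]
grip_width: -0.0
grasp_force: 9.7
```

Request:
{"api": "move_arm", "payload": {"commands": [[0,0,0,0,0,-20,0],[0,0,0,0,0,-50,0],[0,0,0,0,0,-85,0],[0,0,0,0,0,-120,0],[0,0,0,0,0,-150,0]]}}

```text
t: 20.38
position: [0.4855, -0.124, 0.1765]
eef_rot: [0.001, 0.642, 0.767, 0.0]
wrist_force: [0.9, -0.3, 0.1]
grip_width: 0.0003
grasp_force: 0.0
```

Request:
{"api": "move_arm", "payload": {"commands": [[0,0,0,0,0,0,0],[0,0,0,0,0,0,0],[0,0,0,0,0,0,0],[0,0,0,0,0,0,0],[0,0,0,0,0,0,0]]}}

```text
t: 20.8
position: [0.4841, -0.1236, 0.1725]
eef_rot: [-0.002, 0.642, 0.767, -0.001]
wrist_force: [-0.4, -0.4, 0.4]
grip_width: 0.0001
grasp_force: 0.0
```

```bash
python3 -c "
from h import *
im,d=shut();print(needle(im));print(eggs(im,'scene',(150,260,285,375),.0857))
print(eggs(im,'scene',(185,245,120,195),.0257))"
```

```text
lid slope [0.003  0.0533] z@.19 0.0539 2096
t 20.85 s 0.1552 z 0.1726 F [ 0.  -0.4  0.1]
(np.float64(0.97), np.float32(64.3455), np.float32(213.54831))
[(152, array([322.2, 195.5]), array([0.4703, 0.1874, 0.0857])), (171, array([321.8, 210.3]), array([0.5195, 0.1873, 0.0857]))]
[]
```

```bash
python3 -c "
from h import *
print(bot.hand_in())"
```

```text
the job is handed in; nothing more can be done
None
```

I handed the job in: two eggs lie on the tray with the needle at about 0.97 rad (fork middle about 0.955), and the lid is shut over the other four to within about 0.003 rad; the hand-in printed no verdict.

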